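# Open the filter bay of a tube warmer

### The arm

A 7-joint arm with a two-finger parallel gripper is mounted at the origin on the work surface. World frame = base frame: x ahead of the robot, y to its left, z up, the work surface at z = 0. Lengths are in m, angles in rad, forces in N, time in s.
With the tool pointing down it reaches from about 0.425 to 0.875 m from the base axis. Payload 4.7 kg.
Tool frame: the origin (TCP) lies at the very end of the fingers, on their centre line; the grasp point (between the pads) lies 19 mm behind it; z points along the fingers, y is the line along which they close (so a half turn about z gives the same grasp; the last joint's range is limited). The gripper opens to 87 mm and grips with 3 to 60 N. Pads are 19 mm wide; open, the fingers measure 117 mm over their backs; the gripper's body (75 mm by 190 mm) begins 51 mm behind the grasp point.
Start: joints at [-1.231, 0.321, -0.07, 1.45, 0.023, 1.371, -0.057], TCP at [0.208, 0.616, 0.223] pointing down, gripper open.
Joint ranges: [-2.86, 2.86], [-0.3, 2.09], [-1.38, 1.24], [0.06, 2.45], [-1.56, 4.7], [0.09, 2.05], [-2.69, 2.69]. Speed limits (rad/s): [2.57, 2.57, 3.14, 3.14, 3.14, 3.14, 3.14].

### API

Orientations are given as a rotation vector (axis times angle).
In Python, from bench import ctrl, get_image, job gives the robot as it stands.
- The arm moves only by the shell command python3 -m crank 'ROWS' [FORCE]. ROWS is JSON, a list that holds one entry, the list of rows, each a list of 5 numbers: the shift along the tool's x, y, z in mm, then the turn about the tool's z in rad, then the closure, from -1 (fully open) to 1 (shut), so that 0 is half open. A call has 1 to 10 rows; each row shifts and turns the commanded pose from where the row before left it, along the tool's axes as they then stand; what a row does not reach is not made up. A row lasts 1/12 s, in which the tool goes at most 41.7 mm and 7.16 degrees, less where a joint would pass 70% of its speed; a pose out of reach is approached as far as the arm can. A call with a gripper value outside its range is refused whole. The fingers move at their own pace and stop on an object; FORCE is the grip in N (left out, the last holds). Time passes only in rows, so rows that do not move let the fingers close. It gives the time, the measured TCP pose, the force, the opening and the grip force at its end, in the units of the state.
- ctrl.get_state(): the state, without advancing time (a new reading comes with each control period).
- get_image(name): name is "scene" or "top" or "wrist"; returns a dict with "pixels" (480x640x3 uint8, red, green, blue), "fx", "fy", "cx", "cy" (pixels), "k1" (the pictures are not rectified: a ray, as slopes to the right and down, at radius r is drawn at 1 + k1 r^2 times it, then the intrinsics apply), "T" (4x4, takes a point from camera to world coordinates); the wrist camera has in their place "T_tool_cam" (4x4, takes a point from camera to tool coordinates, whose origin is the TCP and whose axes are the flange's). Camera axes: x right, y down, z forward; pixel columns grow to the right and rows downward; lengths in m; the calibration is good to about 2 mm. A picture is of the moment at which its call begins: read the wrist's pose just before it. There is no depth.
- job.close_job(): hands the job in; it is judged then, once.
The state is a dict: "time": time; "joint_positions": joint angles; "qd": joint speeds; "joint_torque": joint torques, N m; "position": TCP position; "tool_rot": TCP orientation; "ft_force": force on the tool from outside, world axes, zero at the start; "torque": the same for the moment, N m; "grip_width": opening from 0.0 (shut) to 1.0 (fully open); "grip_force": force on a finger pad.
Only numpy, scipy, OpenCV 4.12 (cv2) and the standard library are available. Lean on these libraries where they do the work, as an engineer would, in place of code of your own. Each camera call takes 0.05 s, during which the arm holds its last target. There are 200 camera calls.

### The job

The air filter of the tube warmer is due for cleaning. Press the blue snap tab in with closed fingertips and, keeping it pressed, push the grey filter cover out of its rails until the whole filter is uncovered and the cover lies flat and loose on the warmer's deck. Slide the cover only, never pick it up, and leave the tubes, the bottle and the tube rack where they stand.

Things in the scene. Friction and masses are not known exactly. Their poses are not given: they have to be found in the camera images.
- warmer: low white bench instrument with a blue band, 220 (x) x 320 (y) x 80 mm high, fixed. Origin: centre of its underside, z up; places below are in this frame, in mm. Its +y is the way the cover slides off, along the line x -15. Its flat top (deck, z 80) is bare and level past the rails, up to a 5 mm rim at y 153. Tubes stand in a row of wells along x 78 (y 12 to 108)
- filter_mid (a point): middle of the air filter: dark foam 8 mm below the deck in an opening x -45 to 15, y -82 to -10, under the cover at the start. On the deck beside it are two guide rails with lips over the cover's side edges, 8 mm high: x -63.5 to -53.5 and x 23.5 to 33.5, y -100 to -30
- tab (a joint): travel of the snap tab, m: 0 = out (cover locked, it can move only 1.5 mm), 0.007 = fully in. A spring: about 2 N starts it, 5.5 N bottoms it; let go, it comes back out. From 0.004 on its catch is clear of the cover. Let go before the cover has moved about 4 mm, it may catch again
- tab_top (a point): middle of the top of the blue ribbed thumb pad, 36 (x) x 30 (y) mm, 2 mm behind the cover's end wall. At rest x -15, y -123, z 89; pressed, it goes straight down to z 82. Its catch, 31 mm further along +y, stands 4 mm above the deck in the cover's window and moves with the pad; it springs up again behind the cover but gives way under a fingertip
- cover: loose grey filter cover, a plate 84 (x) x 100 (y) x 4 mm, about 70 g, with dark slots, a window for the catch near its -y end and a raised end wall on that end. Origin: centre of its underside. At the start it is home: axes as the warmer's, origin x -15, y -56, z 80. Released, it slides freely on the deck towards the warmer's +y
- cover_wall (a point): middle of the outer (-y) face of the cover's end wall, the face to push, 8 mm above the cover's underside. The wall is 72 mm wide, 4 mm thick, its top 12 mm above the deck. At the start at x -15, y -106
- heel_front (a point): one end of that wall face, on the side of the display (cover frame x -36, y -50, z 6 mm)
- heel_rear (a point): the other end of it, on the side of the tube wells (cover frame x 36, y -50, z 6 mm)
- tube0_mid (a point): tube with purple cap in the first well, 13 mm wide, 78 mm long; point on its axis 60 mm above its foot, 15 mm above the deck
- tube1_mid (a point): the same on the tube with yellow cap in the third well
- tube2_mid (a point): the same on the tube with red cap in the fourth well
- reagent: white reagent bottle with orange cap, 42 mm wide, 85 mm high, standing on the bench past the warmer's -y end; origin: centre of its foot
- rack: blue tube rack with capped tubes, 70 x 100 mm, 78 mm high, standing on the bench past the warmer's +y end; origin: centre of its underside
Mind the look-alikes: they are no part of the job. Of the things like the cover, leave any that is brown, green or yellow; of the rest the larger one is meant.

How it is judged:
On the way:
1. the snap tab is pressed in while the cover is still home (value of joint tab above 0.0038 m and y of cover in the frame of warmer below -0.05 m), for 0.1 s.
At the end, for the whole second after the job is handed in: Both ends of the cover's end wall lie past the filter opening (beyond y -10 mm in the warmer's frame); the cover is still and flat on the deck (within 3 mm, tilt under 0.04 rad); the tab is out again; tubes within 12 mm, bottle and rack within 15 mm of where they stood (y of each of heel_front, heel_rear in the frame of warmer above -0.01 m and z of cover in the frame of warmer between 0.077 and 0.083 m and angle between cover's own z axis and vertical below 0.04 rad and linear speed of cover below 0.01 m/s and value of joint tab below 0.0015 m and distance of each of tube0_mid, tube1_mid, tube2_mid from where it was at the start of the episode below 0.012 m and distance of each of reagent, rack from where it was at the start of the episode below 0.015 m); the robot touches nothing.
It fails at once if the cover is lifted (more than 12 mm above the deck) or tipped up (z of cover in the frame of warmer above 0.092 m or angle between cover's own z axis and vertical above 0.25 rad).
It fails at once if a tube is moved or pulled from its well (distance of any of tube0_mid, tube1_mid, tube2_mid from where it was at the start of the episode above 0.012 m).
It fails at once if the bottle or the rack is moved (distance of any of reagent, rack from where it was at the start of the episode above 0.015 m).
It also fails if it takes over 32 s, if anything falls off the work surface, if the arm or the gripper's body presses on something with over 40 N, if the wrist force passes 120 N, or if a joint passes its speed limit or range.

## Working session

There is one attempt and no reset: what is moved stays moved. The work goes in short steps, Python scripts to look and compute and a shell command to move; the robot and the scene stay as the last step left them, time stands still between calls to the robot, and variables do not carry over. Pictures are saved under pics/ and viewed, at most 10 in all, crops included, and the job is handed in when it is done.

```bash
mkdir -p pics; ls; cat > h.py <<'E'
import numpy as np, cv2
from bench import ctrl, get_image, job
from scipy.spatial.transform import Rotation as R
def save(n,fn):
    s=ctrl.get_state(); im=get_image(n); cv2.imwrite('pics/'+fn+'.png',im['pixels'][:,:,::-1])
    T=im.get('T')
    if T is None:
        W=np.eye(4); W[:3,:3]=R.from_rotvec(s['tool_rot']).as_matrix(); W[:3,3]=s['position']; T=W@np.array(im['T_tool_cam'])
    np.savez('pics/'+fn+'.npz',T=np.array(T),k=[im[a] for a in('fx','fy','cx','cy','k1')])
    return im
def pix(fn,u,v,z):
    d=np.load('pics/'+fn+'.npz'); fx,fy,cx,cy,k1=d['k']; T=d['T']
    x,y=(u-cx)/fx,(v-cy)/fy; a,b=x,y
    for _ in range(20):
        f=1+k1*(a*a+b*b); a,b=x/f,y/f
    r=T[:3,:3]@[a,b,1]; o=T[:3,3]; return o+r*(z-o[2])/r[2]
def proj(fn,p):
    d=np.load('pics/'+fn+'.npz'); fx,fy,cx,cy,k1=d['k']; T=d['T']
    c=T[:3,:3].T@(np.array(p)-T[:3,3]); a,b=c[0]/c[2],c[1]/c[2]; f=1+k1*(a*a+b*b)
    return fx*a*f+cx,fy*b*f+cy
E
python3 -c "
from h import *
save('top','top0');save('scene','sc0');s=ctrl.get_state();print(s['position'],s['tool_rot'],s['time'])
for f in('top0','sc0'):print(np.load('pics/'+f+'.npz')['T'].round(3),np.load('pics/'+f+'.npz')['k'])"
```

```text
pics
[0.20791312 0.61530854 0.22153952] [-5.09390409e-01 -3.09983020e+00  2.78669523e-03] 0.1
[[-0.022 -0.988  0.156  0.401]
 [-1.     0.024  0.009  0.042]
 [-0.012 -0.156 -0.988  1.059]
 [ 0.     0.     0.     1.   ]] [ 4.50552470e+02  4.50552470e+02  3.16574459e+02  2.38464621e+02
 -1.08086969e-01]
[[-0.121  0.603 -0.788  1.293]
 [ 0.993  0.063 -0.104  0.154]
 [-0.013 -0.795 -0.607  0.669]
 [ 0.     0.     0.     1.   ]] [ 5.61206940e+02  5.61206940e+02  3.12786521e+02  2.40174165e+02
 -1.55001212e-01]
```

View pics/top0.png

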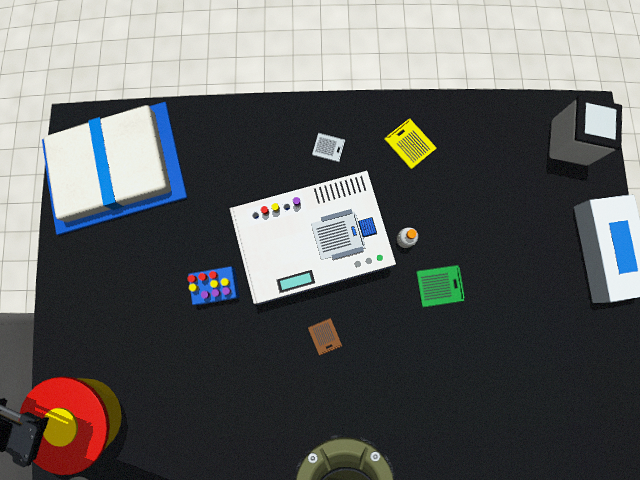

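View pics/sc0.png

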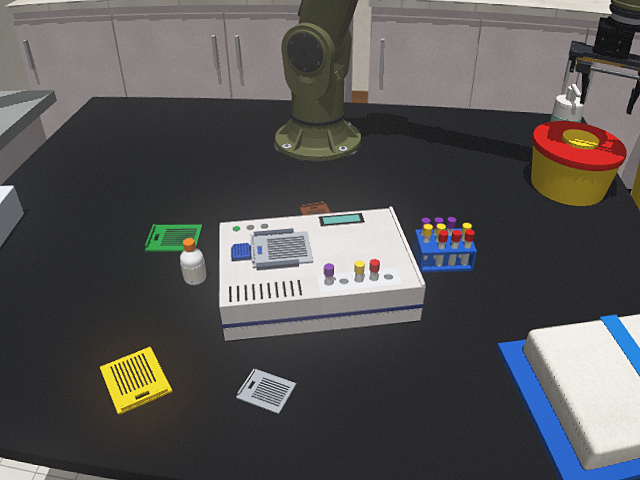

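Look-alikes in top view: grey cover on the warmer (337,236), small grey (329,147), yellow (410,143), green (440,286), brown (325,337). The one meant is the grey one on the warmer, at (337,236), next to the blue tab at (367,227). Next, a close crop to check.

```bash
python3 -c "
import cv2
a=cv2.imread('pics/top0.png')[165:310,225:425];cv2.imwrite('pics/c1.png',cv2.resize(a,None,fx=4,fy=4,interpolation=cv2.INTER_CUBIC))"
```

```text
(no output)
```

View pics/c1.png

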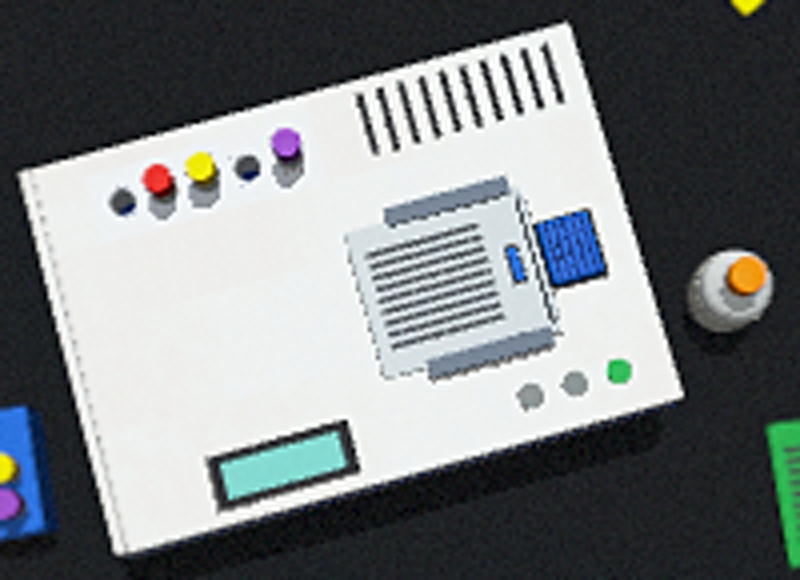

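The crop confirms the grey cover is home between its rails, with the tab pad at crop (571,247). The deck corners are at (20,172), (568,22), (683,398) and (117,553).

```bash
cat > fit.py <<'E'
from h import *
c=lambda u,v:(u/4-.375+225,v/4-.375+165)
pts=[((110,160,85),c(20,172)),((110,-160,80),c(568,22)),((-110,-160,80),c(683,398)),((-110,160,85),c(117,553)),((-15,-123,89),c(571,247)),((-63.5,-30,88),c(430,376)),((33.5,-30,88),c(385,213))]
P=np.array([p for p,_ in pts])/1000; W=np.array([pix('top0',*u,p[2]) for p,u in zip(P,[u for _,u in pts])])
a,b=P[:,:2],W[:,:2]; am,bm=a.mean(0),b.mean(0)
H=(a-am).T@(b-bm); th=np.arctan2(H[0,1]-H[1,0],H[0,0]+H[1,1])
Rw=np.array([[np.cos(th),-np.sin(th)],[np.sin(th),np.cos(th)]]); t=bm-Rw@am
print('th',th,'t',t,'res mm',((a@Rw.T+t-b)*1000).round(1).tolist())
np.savez('w.npz',th=th,t=t)
E
cat >> h.py <<'E'
def w2(x,y,z):
    d=np.load('w.npz'); th=float(d['th']); c,s=np.cos(th),np.sin(th); x,y=x/1e3,y/1e3
    return np.array([c*x-s*y+d['t'][0],s*x+c*y+d['t'][1],z/1e3])
def togo(x,y,z,s=None):
    "tool-frame shift mm to warmer point (mm), yaw error"
    s=s or ctrl.get_state(); M=R.from_rotvec(s['tool_rot']).as_matrix(); th=float(np.load('w.npz')['th'])
    d=M.T@(w2(x,y,z)-s['position'])*1000
    wx=np.array([np.cos(th),np.sin(th),0]); q=M.T@wx
    print('shift',d.round(1),'turn to put toolx on +wx',np.arctan2(q[1],q[0]).round(3),'tilt',np.degrees(np.arccos(-M[2,2])).round(2))
def inw(p):
    d=np.load('w.npz'); th=float(d['th']); c,s=np.cos(th),np.sin(th); a=np.array(p[:2])-d['t']
    return np.array([c*a[0]+s*a[1],-s*a[0]+c*a[1],p[2]])*1000
E
python3 fit.py; python3 -c "
from h import *
im=get_image('wrist');print(np.array(im['T_tool_cam']).round(3))
togo(-15,-123,200); print(w2(-15,-123,89),w2(-15,60,89)); print(R.from_rotvec(ctrl.get_state()['tool_rot']).as_matrix().round(3))
for u in [(0,0)]:pass
print('tube0',inw(pix('top0',286/4+225,142/4+165,.103)))
for p in[(-15,-123,89),(-15,-106,88),(110,-160,80),(-110,160,85)]:print(proj('sc0',w2(*p)))"
```

```text
th 0.24883910523852554 t [0.56268153 0.06183767] res mm [[0.5, 0.8], [-0.8, -0.5], [0.5, -0.4], [-1.3, 0.7], [-0.2, -0.1], [-1.1, -1.1], [2.3, 0.6]]
[[-0.    -0.959 -0.283  0.077]
 [ 1.    -0.    -0.     0.001]
 [ 0.    -0.283  0.959 -0.161]
 [ 0.     0.     0.     1.   ]]
shift [-567.5 -522.3   22.5] turn to put toolx on +wx 2.567 tilt 0.08
[ 0.57843586 -0.06106799  0.089     ] [0.5333668  0.11629543 0.089     ]
[[-0.947  0.32  -0.   ]
 [ 0.32   0.947 -0.001]
 [-0.    -0.001 -1.   ]]
tube0 [ 79.76217084  11.56844688 103.        ]
(np.float64(241.28921516461756), np.float64(249.76835363700508))
(np.float64(251.46850111542523), np.float64(249.34323325503934))
(np.float64(219.6663980308533), np.float64(307.4925368308595))
(np.float64(392.76533023377823), np.float64(206.63486307702001))
```

Fit residuals are about 1–2 mm, and the scene view reprojects well. Next I move above the tab with the fingers closing.

```bash
python3 -m crank '[[[-28,-26,0,0,1],[-28,-26,0,0,1],[-28,-26,0,0,1],[-28,-26,0,0,1],[-28,-26,0,0,1],[-28,-26,0,0,1],[-28,-26,0,0,1],[-28,-26,0,0,1],[-28,-26,0,0,1],[-28,-26,0,0,1]]]' 20; python3 -m crank '[[[-28,-26,0,0,1],[-28,-26,0,0,1],[-28,-26,0,0,1],[-28,-26,0,0,1],[-28,-26,0,0,1],[-28,-26,0,0,1],[-28,-26,0,0,1],[-28,-26,0,0,1],[-28,-26,0,0,1],[0,0,0,0,1]]]'; python3 -m crank '[[[0,0,0,0.12,1],[0,0,0,0.12,1],[0,0,0,0.12,1],[0,0,0,0.12,1],[0,0,0,0.12,1],[0,0,0,0.12,1],[0,0,0,0.12,1],[0,0,0,0.12,1],[0,0,0,0,1]]]'; python3 -c "
from h import *
togo(-15,-123,130);print(ctrl.get_state()['joint_positions'])"
```

```text
time: 0.98
position: [0.3905, 0.278, 0.2225]
tool_rot: [-0.509, -3.1, -0.0]
ft_force: [0.8, 0.6, 0.1]
grip_width: 0.327
grip_force: 0.0
time: 1.82
position: [0.5558, -0.0318, 0.2227]
tool_rot: [0.526, 3.094, -0.008]
ft_force: [-1.5, -1.2, 0.1]
grip_width: 0.004
grip_force: 0.0
time: 2.57
position: [0.5537, -0.0222, 0.2223]
tool_rot: [-1.887, -2.511, 0.0]
ft_force: [0.8, -0.1, 0.6]
grip_width: 0.004
grip_force: 0.0
shift [-44.2  13.   92.3] turn to put toolx on +wx 1.604 tilt 0.03
[-0.57395594  0.12441781  0.61943447  1.71302316 -0.07432256  1.3282434
  0.3418758 ]
```

```bash
python3 -m crank '[[[0,0,0,0.033,1],[-22,7,20,0,1],[-22,7,20,0,1],[0,0,10,0,1],[0,0,0,0,1],[0,0,0,0,1]]]'; python3 -c "
from h import *
togo(-15,-123,130);save('wrist','w1')
for p in[(-15,-123,89),(-15,-106,92),(-63.5,-30,88),(33.5,-30,88),(-63.5,-100,88),(33.5,-100,88)]:print(p,np.round(proj('w1',w2(*p))))"
```

```text
time: 3.07
position: [0.5778, -0.0608, 0.172]
tool_rot: [-1.921, -2.483, 0.001]
ft_force: [-0.7, -0.3, 0.1]
grip_width: 0.006
grip_force: 0.0
shift [-0.4  0.6 42. ] turn to put toolx on +wx 1.576 tilt 0.11
(-15, -123, 89) [323. 251.]
(-15, -106, 92) [323. 226.]
(-63.5, -30, 88) [236.  90.]
(33.5, -30, 88) [412.  91.]
(-63.5, -100, 88) [243. 214.]
(33.5, -100, 88) [404. 215.]
```

View pics/w1.png

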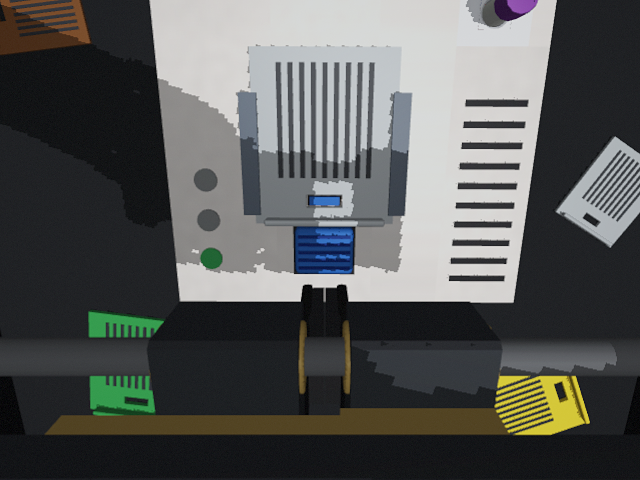

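The wrist view shows the pad centre at (324,250) against a predicted (323,251), and the rail ends match within about 3 px. The bottle isn't in the fingers' way. I descend to just above the pad.

```bash
python3 -m crank '[[[0,0,25,0,1],[0,0,25,0,1],[0,0,20,0,1],[0,0,7,0,1],[0,0,0,0,1],[0,0,0,0,1]]]'; python3 -c "
from h import *
togo(-15,-123,89)"; python3 -m crank '[[[0,0,2,0,1],[0,0,2,0,1],[0,0,2,0,1],[0,0,0,0,1],[0,0,0,0,1],[0,0,0,0,1]]]'
```

```text
time: 3.62
position: [0.5792, -0.061, 0.0968]
tool_rot: [1.922, 2.483, 0.002]
ft_force: [0.1, 0.4, 0.5]
grip_width: 0.008
grip_force: 0.0
shift [ 0.1 -0.8  7.8] turn to put toolx on +wx 1.575 tilt 0.09
time: 4.12
position: [0.5786, -0.0616, 0.0897]
tool_rot: [1.925, 2.483, 0.0]
ft_force: [0.1, 0.1, 0.4]
grip_width: 0.007
grip_force: 0.0
```

```bash
python3 -m crank '[[[0,0,1,0,1],[0,0,1,0,1],[0,0,1,0,1],[0,0,0,0,1],[0,0,0,0,1]]]';python3 -m crank '[[[0,0,1,0,1],[0,0,1,0,1],[0,0,0,0,1],[0,0,0,0,1],[0,0,0,0,1]]]'
```

```text
time: 4.53
position: [0.5788, -0.0616, 0.0868]
tool_rot: [1.924, 2.483, 0.001]
ft_force: [-0.3, -0.4, 3.3]
grip_width: 0.001
grip_force: 1.6
time: 4.95
position: [0.5787, -0.0616, 0.0848]
tool_rot: [1.925, 2.483, 0.001]
ft_force: [-0.6, 0.5, 4.7]
grip_width: 0.001
grip_force: 2.1
```

```bash
python3 -m crank '[[[0,0,1.3,0,1],[0,0,0,0,1],[0,0,0,0,1],[0,0,0,0,1]]]'; python3 -m crank '[[[4,0,0,0,1],[4,0,0,0,1],[4,0,0,0,1],[4,0,0,0,1],[0,0,0,0,1],[0,0,0,0,1]]]';  python3 -c "
from h import *
print(inw(ctrl.get_state()['position'])); save('wrist','w2')"
```

```text
time: 5.28
position: [0.5787, -0.0616, 0.0834]
tool_rot: [1.924, 2.483, 0.0]
ft_force: [0.0, -1.6, 5.7]
grip_width: 0.004
grip_force: 2.4
time: 5.78
position: [0.5747, -0.0457, 0.0834]
tool_rot: [1.924, 2.483, 0.001]
ft_force: [1.9, -2.1, 4.4]
grip_width: 0.005
grip_force: 2.4
[ -14.83332279 -107.15834688   83.41537769]
```

View pics/w2.png

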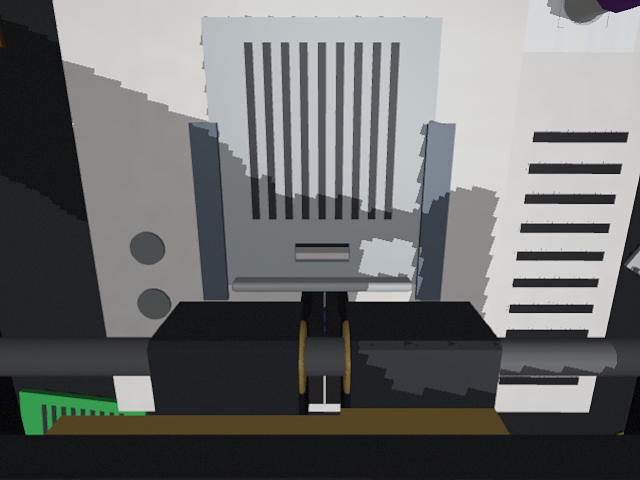

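The cover is released and moving: its wall is at (322,285) against the fingers, and the window at (322,252) is clear of the catch. I keep pushing at the same height.

```bash
python3 -m crank '[[[5,0,0,0,1],[5,0,0,0,1],[5,0,0,0,1],[5,0,0,0,1],[5,0,0,0,1],[5,0,0,0,1],[5,0,0,0,1],[5,0,0,0,1],[5,0,0,0,1],[0,0,0,0,1]]]';  python3 -c "
from h import *
print(inw(ctrl.get_state()['position'])); save('wrist','w3')"
```

```text
time: 6.67
position: [0.5626, -0.0005, 0.0828]
tool_rot: [-1.921, -2.484, -0.0]
ft_force: [-0.2, 0.6, -0.0]
grip_width: 0.006
grip_force: 0.0
[-15.40329571 -60.35481737  82.79952955]
```

View pics/w3.png

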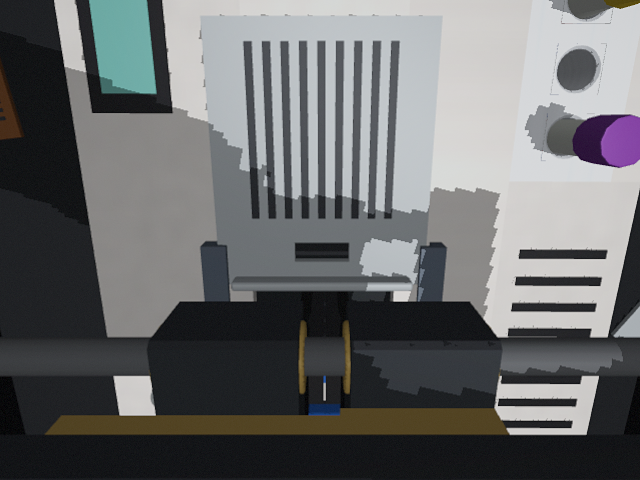

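The cover is running straight, with its wall at (322,284) square to the fingers. The purple cap at (608,140) is clear below the gripper body. I finish the push, then back off and lift.

```bash
python3 -m crank '[[[5,0,0,0,1],[6,0,0,0,1],[6,0,0,0,1],[6,0,0,0,1],[6,0,0,0,1],[6,0,0,0,1],[6,0,0,0,1],[5,0,0,0,1],[3,0,0,0,1],[2,0,0,0,1]]]';  python3 -c "
from h import *
s=ctrl.get_state();print(inw(s['position']),s['ft_force'])"; python3 -m crank '[[[0,0,0,0,1],[-3,0,0,0,1],[-3,0,0,0,1],[0,0,-10,0,1],[0,0,-25,0,1],[0,0,-30,0,1],[0,0,-30,0,1],[0,0,0,0,1],[0,0,0,0,1]]]';  python3 -c "
from h import *
print(inw(ctrl.get_state()['position'])); save('wrist','w4')
for p in[(-51,-10,86),(21,-10,86),(-51,0,86),(21,0,86),(-45,-10,80),(15,-10,80)]:print(p,np.round(proj('w4',w2(*p))))"
```

```text
time: 7.55
position: [0.5505, 0.0476, 0.0833]
tool_rot: [-1.924, -2.484, -0.0]
ft_force: [-0.1, -0.3, 0.2]
grip_width: 0.001
grip_force: 0.1
[-15.34988148 -10.81599052  83.28277244] [-0.07076023 -0.25561069  0.21016572]
time: 8.3
position: [0.5537, 0.0407, 0.181]
tool_rot: [1.924, 2.48, 0.006]
ft_force: [-0.4, -0.0, -0.2]
grip_width: 0.001
grip_force: 0.0
[-13.91030826 -18.26484833 180.95016983]
(-51, -10, 86) [263. 232.]
(21, -10, 86) [377. 232.]
(-51, 0, 86) [263. 217.]
(21, 0, 86) [377. 217.]
(-45, -10, 80) [274. 230.]
(15, -10, 80) [366. 230.]
```

View pics/w4.png

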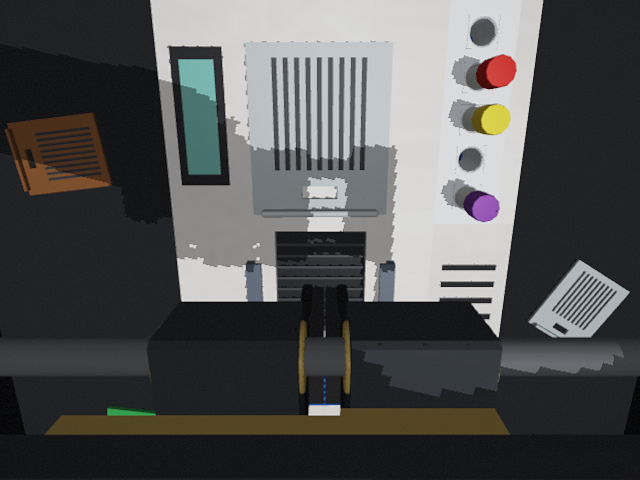

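The whole filter opening is uncovered, its end edge at row 231. The cover lies flat with its wall at row 216, about 10 mm past the opening, and the tubes are in place. I check the tab, bottle and rack in the top view by comparing it with the start picture.

```bash
python3 -m crank '[[[-20,0,-20,0,1],[-20,0,-20,0,1],[-20,0,0,0,1],[0,0,0,0,1],[0,0,0,0,1]]]'; python3 -c "
from h import *
save('scene','sc1')
a=cv2.imread('pics/sc0.png');b=cv2.imread('pics/sc1.png')
c=np.hstack([x[180:340,140:480] for x in(a,b)]);cv2.imwrite('pics/c2.png',cv2.resize(c,(800,376)))"
```

```text
time: 8.77
position: [0.5663, -0.0185, 0.2171]
tool_rot: [-1.928, -2.479, 0.003]
ft_force: [0.2, 0.5, -0.4]
grip_width: 0.004
grip_force: 0.0
```

View pics/c2.png

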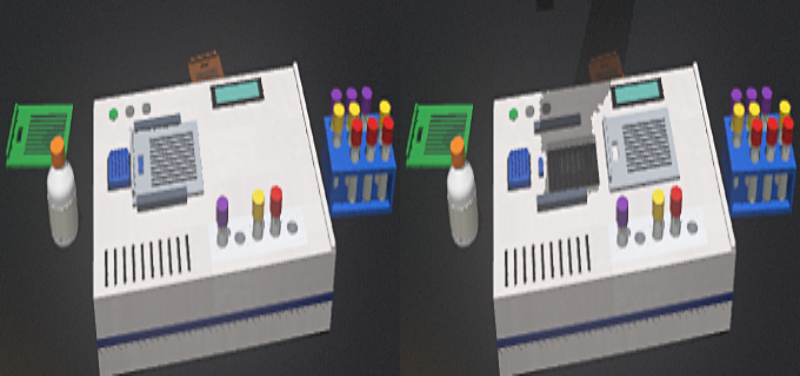

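In the side-by-side, the cover is off and flat at (642,147), the tab is out at (519,167), and the tubes, bottle and rack haven't moved.

```bash
python3 -c "
from bench import job
print(job.close_job())"
```

```text
the job is handed in; nothing more can be done
None
```

I handed the job in at about 9 s of the 32 s limit: the filter is fully uncovered, the cover lies flat and loose on the deck with its end wall about 10 mm past the opening, the tab is out again, and the tubes, bottle and rack stand where they were; the hand-in returned no verdict.

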